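# Feed a bearing block through the washer's gravity flap

### The arm

A 6-joint arm with a two-finger parallel gripper is mounted at the origin on the work surface. World frame = base frame: x ahead of the robot, y to its left, z up, the work surface at z = 0. Lengths are in m, angles in rad, forces in N, time in s.
With the tool pointing down it reaches from about 0.325 to 0.9 m from the base axis. Payload 6.1 kg.
Tool frame: the origin (TCP) lies midway between the tips of the shut fingers; the grasp point (between the pads) lies 19 mm behind it; x points along the fingers, y is the direction in which the jaws open and shut, and the axes are right-handed (so a half turn about x gives the same grasp; the last joint's range is limited). The gripper opens to 85 mm and grips with 20 to 120 N. Pads are 22 mm wide; open, the fingers measure 114 mm over their backs; the gripper's body (76 mm by 85 mm) begins 54 mm behind the grasp point. The pads swing forward as they close: fully open they stand 13 mm farther back than shut.
Start: joints at [-1.307, 0.22, 1.526, -0, 1.395, -0.126], TCP at [0.237, -0.578, 0.194] pointing down, gripper open.
Joint ranges: [-2.98, 2.98], [-0.91, 2.08], [0.09, 2.57], [-1.24, 4.39], [0.2, 2.65], [-2.68, 2.68]. Speed limits (rad/s): [2.57, 2.57, 3.01, 3.14, 3.14, 3.14].

### API

Orientations are given as [roll, pitch, yaw] about the fixed x, y, z axes, in that order (R = Rz(yaw) Ry(pitch) Rx(roll)).
In Python, from plant import movep, move_l, set_joints, gripper_to, hold, inverse_kinematics, observe, get_image, get_calibration, Unreachable, job_done gives the robot as it stands. Calls block until the motion is done:
- movep(position, orientation): joint-space move of the TCP to a pose.
- move_l(position, feed=0.15, rotation=None, max_force=None): straight line of the TCP; rotation=None keeps the orientation; feed is the mean speed in m/s. With max_force (N) it stops when the force on the tool has changed by that much, and returns True; else False.
- set_joints(angles): joint-space move.
- gripper_to(opening, f_grip=None): finger opening in m; f_grip is the grip in N (None keeps the last); returns when the fingers have stopped.
- hold(seconds).
- inverse_kinematics(position, orientation): joint angles nearest the present ones, or None.
- observe(): the state.
- get_image(name): name is "scene" or "top"; returns (picture, depth): 420x560x3 uint8, red, green, blue; 420x560 float32, m along the optical axis (not along the pixel's ray), 0 where there is no reading.
- get_calibration(name): a dict with "intrinsics" (3x3 intrinsics, pixels), "dist_coeffs" ([k1, k2, p1, p2, k3] as OpenCV has them; the pictures are not rectified), "world_from_camera" (4x4, takes a point from camera to world coordinates). Camera axes: x right, y down, z forward; pixel columns grow to the right and rows downward; lengths in m; the calibration is good to about 2 mm. A picture is of the moment at which its call begins. get_calibration takes no time and is no camera call.
A pose or a line that the arm cannot do raises Unreachable and nothing moves.
- job_done(): hands the job in, once; it reports no verdict.
The state is a dict: "time_s": time; "q": joint angles; "joint_velocities": joint speeds; "joint_torque": joint torques, N m; "eef_pos": TCP position; "tcp_rot": TCP orientation; "ft_force": force on the tool from outside, world axes, zero at the start; "torque": the same for the moment, N m; "opening": finger opening in m.
Only numpy, scipy, OpenCV 4.12 (cv2) and the standard library are available. Lean on these libraries where they do the work, as an engineer would, in place of code of your own. Each camera call takes 0.05 s, during which the arm holds its last target.

### The job

Feed the silver aluminium bearing block into the blue parts feeder by pushing only, without gripping or lifting it: with closed fingertips push it sideways along the dark deck until it stands in line with the lane, then push it from behind up the lane so that it swings the hanging orange flap open and drops over the lip into the catch tray beyond. Your fingertips have to follow it a little way into the doorway; draw them back out straight away, before the slow-closing flap comes down on them, and finish once the flap hangs shut. Leave the brass block on the deck and everything else on the bench where it is.

Things in the scene. Friction and masses are not known exactly. Their poses are not given: they have to be found in the camera images.
- feeder: blue parts feeder, fixed; place and yaw vary. Origin on the table top under the middle of the flap; x along the lane in the feed direction, away from the robot, y left, z up. Figures of all entries: mm in this frame. Flat dark deck at z 80 from x -215 to the lip at x 32; past the lip an open blue catch tray, 110 wide inside, to x 230, floor at z 6, walls 72 tall
- deck (a point): middle of the wide loading deck, at (-157, 0, 80). It covers x -215 to -100, y -155 to 155, has no rim and only the two blocks stand on it
- lane (a point): mouth of the lane, at (-107, 0, 80). Two aluminium fences 12 tall, 6 thick, leave the lane 60 wide (y -30 to 30) from x -85 to 30; at the mouth they flare out to y -50 and 50 at x -107
- doorway (a point): deck under the closed flap, at (0, 0, 80). Doorway posts at x 0, 10 thick, 74 apart, tops at z 158, joined by the flap's hinge rod, 8 thick, at z 152: clear height 68 over the deck. Upright fingers are stopped by the rod; fingers leaning about 30 degrees (tips forward along x, wrist back towards the robot) reach under it past x 0
- lip (a point): middle of the lip, at (32, 0, 80), where the deck ends; a 58 degree slope falls from it to the tray. The block tips over by itself once its middle is past the lip (its rear face about 3 short of x 0); pushing its rear face to about x 15 makes sure of it
- flap (a joint): angle of the orange flap (62 wide, 66 tall, 3 thick, 100 g), hinged at its top edge at z 152. 0 = hanging shut, lower edge 4 above the deck; grows as the lower edge swings along +x, to 1.4; cannot swing to -x. The block under it holds it at about 0.8. Damped: opening takes 1 to 3 N; let go, it falls from 0.8 to 0.25 in about 2 s, below 0.1 in 3 to 4 s
- silver_block: silver aluminium bearing block, the part to feed, 70 mm long (its x), 52 mm wide (its y), 26 mm tall, with a dark bore mark and four dark bolt holes on top; origin at the centre of its underside. About 0.25 kg, varying. It starts on the loading deck left or right of the lane line, about 97 mm off it, 157 mm before the doorway, its x along the lane within about 12 degrees
- brass_block: yellow brass block of the same shape, 70 mm long (its x), 52 mm wide (its y), 26 mm tall, with a dark bore mark and four dark bolt holes on top; origin at the centre of its underside. About 0.6 kg. It stands on the other side of the lane line, 97 mm off it, and must be left there
- screwdriver: screwdriver lying on the table, left of the feeder; bystander
- wrench: steel wrench lying on the table, right of the feeder; bystander
- jar: closed jar, 64 mm in diameter, 75 mm tall, left; origin at the centre of its underside; bystander
- mug: white mug, 80 mm in diameter, 90 mm tall, right; origin at the centre of its underside; bystander
- bushing: steel flanged bushing, 48 mm in diameter, 45 mm tall, standing on the table on the left; origin at the centre of its underside; bystander
- bar_stub: steel round bar stub, 36 mm in diameter, 60 mm tall, standing on the table on the right; origin at the centre of its underside; bystander
Things that resemble listed ones, but are neither listed nor needed, are in the scene too. Leave any red look-alike of the silver_block alone.

How it is judged:
By the outcome, as a careful person would: the job done as asked, in the order asked, and still so for the second after the job is handed in, with the robot touching nothing.
It also fails if it takes over 54 s, if anything falls off the work surface, if the arm or the gripper's body presses on something with over 40 N, if the wrist force passes 120 N, or if a joint passes its speed limit or range.

## Working session

There is one attempt and no reset: what is moved stays moved. The work goes in short steps, each a Python script; the robot and the scene stay as the last script left them, time stands still between calls to the robot, and variables do not carry over. Pictures are saved under pics/ and viewed, and the job is handed in when it is done.

```bash
mkdir -p pics; ls; python3 - <<'E'
from plant import *
import cv2,numpy as np
for n in ("scene","top"):
    im,d=get_image(n); cv2.imwrite(f"pics/{n}0.png",im[:,:,::-1]); np.save(f"pics/{n}0_d.npy",d)
    c=get_calibration(n); print(n,c)
o=observe(); print(o["time_s"],o["eef_pos"],o["tcp_rot"],o["opening"],o["ft_force"])
E
```

```text
pics
scene {'intrinsics': array([[478.01268851,   0.        , 280.60631581],
       [  0.        , 478.01268851, 209.28544968],
       [  0.        ,   0.        ,   1.        ]]), 'dist_coeffs': array([-0.02531777,  0.        ,  0.        ,  0.        ,  0.        ]), 'world_from_camera': array([[ 0.86695091,  0.41067866, -0.28238122,  0.83289977],
       [ 0.49811563, -0.69505525,  0.51843902, -0.58375336],
       [ 0.01664129, -0.59011968, -0.80714424,  1.04374909],
       [ 0.        ,  0.        ,  0.        ,  1.        ]])}
top {'intrinsics': array([[414.08646881,   0.        , 277.8623244 ],
       [  0.        , 414.08646881, 213.86817002],
       [  0.        ,   0.        ,   1.        ]]), 'dist_coeffs': array([-0.06961534,  0.        ,  0.        ,  0.        ,  0.        ]), 'world_from_camera': array([[-0.0085701 , -0.98507506,  0.17191181,  0.34748741],
       [-0.99937883,  0.01431455,  0.03220331, -0.01223613],
       [-0.03418351, -0.17152904, -0.98458584,  1.07920919],
       [ 0.        ,  0.        ,  0.        ,  1.        ]])}
0.1 [ 0.23734233 -0.57752039  0.19309077] [-1.69282475  1.5690242   1.83855995] 0.08529766526972499 [-0.74095723 -0.423103    0.22260551]
```

View pics/scene0.png

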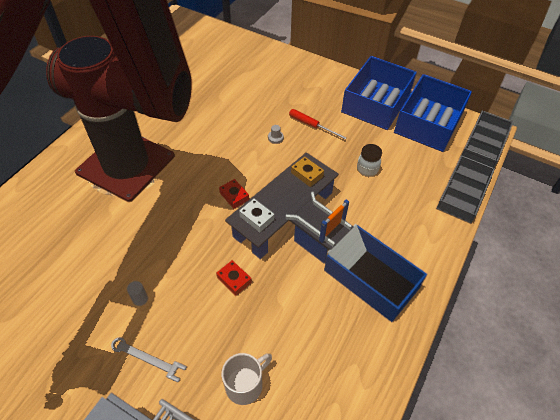

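View pics/top0.png

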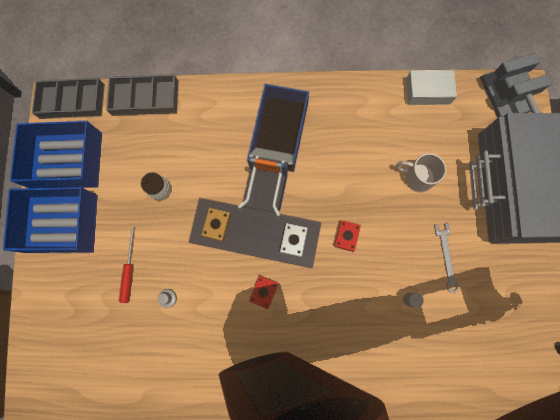

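```bash
python3 - <<'E'
import cv2
a=cv2.imread("pics/top0.png")[80:280,180:370]
cv2.imwrite("pics/topc.png",cv2.resize(a,None,fx=4,fy=3,interpolation=cv2.INTER_CUBIC) if 0 else cv2.resize(a[:, :],(570,600),interpolation=cv2.INTER_CUBIC))
a=cv2.imread("pics/top0.png")[190:275,180:330]
cv2.imwrite("pics/topd.png",cv2.resize(a,(750,425),interpolation=cv2.INTER_CUBIC))
E
```

```text
(no output)
```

View pics/topc.png

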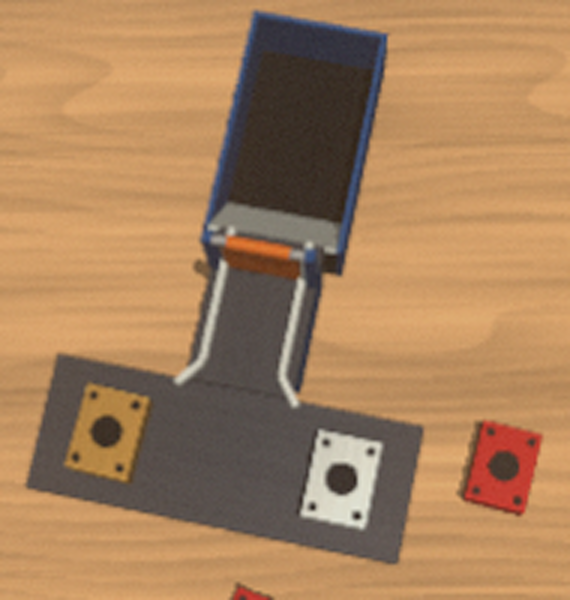

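View pics/topd.png

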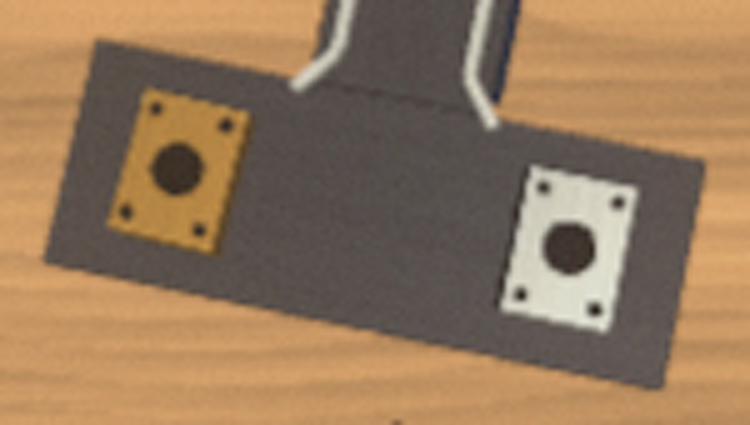

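```bash
cat > h.py <<'E'
import numpy as np,cv2
from plant import *
def px2w(cam,uv,z):
    c=get_calibration(cam);K=c["intrinsics"];D=c["dist_coeffs"];T=c["world_from_camera"]
    n=cv2.undistortPoints(np.array(uv,float).reshape(-1,1,2),K,D).reshape(-1,2)
    r=np.c_[n,np.ones(len(n))]@T[:3,:3].T; o=T[:3,3]
    s=(z-o[2])/r[:,2]; return (o+r*s[:,None])
def w2px(cam,P):
    c=get_calibration(cam);T=np.linalg.inv(c["world_from_camera"])
    rv=cv2.Rodrigues(T[:3,:3])[0]
    return cv2.projectPoints(np.array(P,float).reshape(-1,1,3),rv,T[:3,3],c["intrinsics"],c["dist_coeffs"])[0].reshape(-1,2)
def fit2(A,B): # B = R A + t
    A=np.array(A);B=np.array(B);a=A-A.mean(0);b=B-B.mean(0)
    th=np.arctan2((a[:,0]*b[:,1]-a[:,1]*b[:,0]).sum(),(a*b).sum())
    R=np.array([[np.cos(th),-np.sin(th)],[np.sin(th),np.cos(th)]]);t=B.mean(0)-R@A.mean(0)
    return th,t,B-(A@R.T+t)
E
python3 - <<'E'
from h import *
z=lambda p:(np.array(p,float)+.5)/5-.5+np.array([180,190])
deck=px2w("top",z([(97,38),(43,263),(662,390),(707,160)]),.08)[:,:2]
dm=np.array([(-100,155),(-215,155),(-215,-155),(-100,-155)])/1e3
th,t,r=fit2(dm,deck); print("feeder",th,t,r*1e3)
R=np.array([[np.cos(th),-np.sin(th)],[np.sin(th),np.cos(th)]])
bm=np.array([(35,26),(35,-26),(-35,-26),(-35,26)])/1e3
for n,c in(("silver",[(531,166),(638,187),(608,332),(500,311)]),("brass",[(146,88),(250,112),(217,255),(107,228)])):
    w=px2w("top",z(c),.106)[:,:2]; f=(w-t)@R; a,tt,r=fit2(bm,f); print(n,"feeder frame",np.degrees(a),tt*1e3,r*1e3)
# check depth on deck
d=np.load("pics/top0_d.npy"); 
P=np.array([[-.157,0,.08],[0,0,.152],[.032,0,.08]]);W=np.c_[P[:,:2]@R.T+t,P[:,2]]
for cam in("top","scene"):
    uv=w2px(cam,W);print(cam,uv); dd=np.load(f"pics/{cam}0_d.npy");T=get_calibration(cam)["world_from_camera"]
    u,v=uv[0].round().astype(int); print("deck depth",dd[v,u],(np.linalg.inv(T)@np.r_[W[0],1])[2])
print(W)
im=cv2.imread("pics/scene0.png")
def F(p): p=np.array(p)/1e3;return np.c_[p[:,:2]@R.T+t,p[:,2]]
L=[[(-100,155,80),(-215,155,80),(-215,-155,80),(-100,-155,80)],[(32,55,80),(32,-55,80),(230,-55,78),(230,55,78)],[(0,37,152),(0,-37,152)],[(-85,30,92),(30,30,92)],[(-85,-30,92),(30,-30,92)]]
for n in("scene","top"):
    im=cv2.resize(cv2.imread(f"pics/{n}0.png"),None,fx=3,fy=3,interpolation=cv2.INTER_CUBIC)
    for l in L: cv2.polylines(im,[((w2px(n,F(l))+.5)*3*8).astype(int).reshape(-1,1,2)],True,(0,255,0),1,cv2.LINE_AA,3)
    x,y=((w2px(n,F([(-60,0,80)]))[0])*3).astype(int); cv2.imwrite(f"pics/ov_{n}.png",im[max(0,y-300):y+270,max(0,x-300):x+350])
E
```

```text
feeder -0.2129695842544394 [0.63224058 0.04487754] [[-0.30158849 -0.85492594]
 [-0.138615   -1.08655435]
 [ 0.87161043  0.98292971]
 [-0.43140694  0.95855058]]
silver feeder frame -0.1667887151465403 [-159.32466798  -97.4392975 ] [[-0.01852659 -0.32020264]
 [ 0.29892309 -0.03219448]
 [ 0.1753521   0.37339014]
 [-0.4557486  -0.02099302]]
brass feeder frame -1.4317485710400715 [-159.61088509   92.41428503] [[ 0.20589693  0.24420586]
 [-0.01733777  0.06355744]
 [-0.44039453 -1.54757124]
 [ 0.25183536  1.23980793]]
top [[254.39852539 231.64550633]
 [265.92094655 162.09009786]
 [270.35656594 158.50208826]]
deck depth 1.0097153 1.0092871564943642
scene [[283.19970718 194.91907739]
 [334.50243465 212.27614655]
 [341.72763256 237.13899988]]
deck depth 1.2221357 1.2209898529114984
[[0.47878759 0.07806158 0.08      ]
 [0.63224058 0.04487754 0.152     ]
 [0.66351762 0.03811392 0.08      ]]
```

View pics/ov_scene.png

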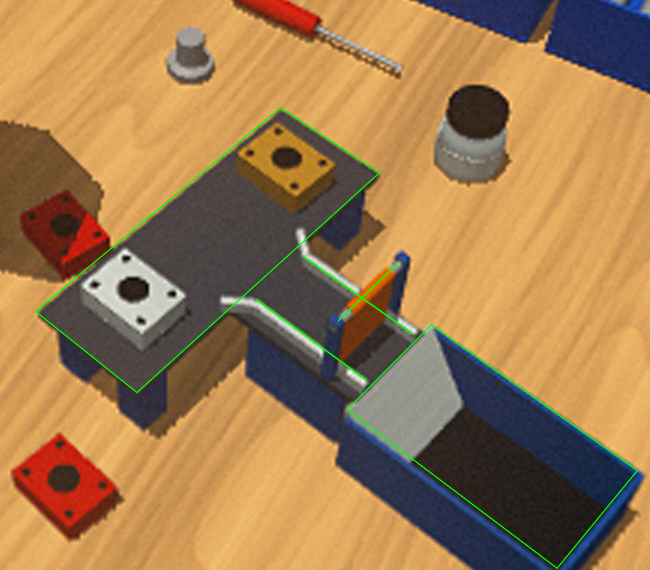

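View pics/ov_top.png

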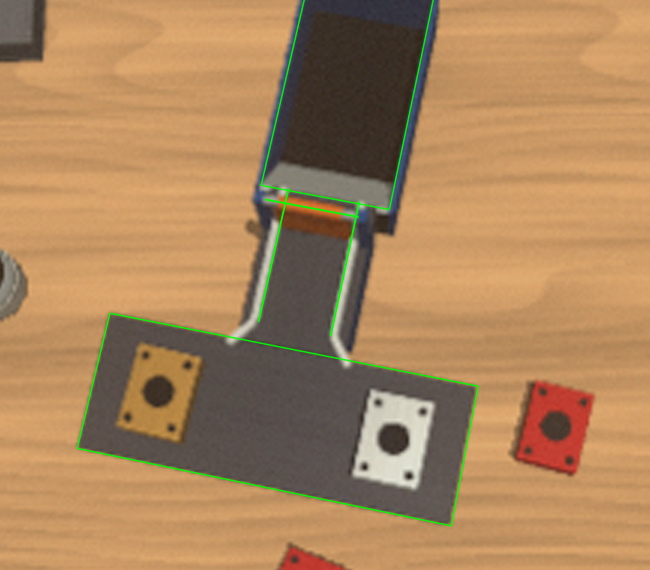

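```bash
cat >> h.py <<'E'
from scipy.spatial.transform import Rotation as Rn
TH=-0.21297;T0=np.array([0.63224,0.04488])
RF=np.array([[np.cos(TH),-np.sin(TH),0],[np.sin(TH),np.cos(TH),0],[0,0,1]])
def W(x,y,z): return (RF@np.array([x,y,z])/1e3+np.r_[T0,0]).tolist()
def ori(lean=0,s=1):
    L=np.radians(lean);x=np.array([np.sin(L),0,-np.cos(L)]);y=np.array([0,s,0.]);M=RF@np.c_[x,y,np.cross(x,y)]
    import warnings;warnings.simplefilter("ignore")
    return Rn.from_matrix(M).as_euler("xyz").tolist()
def fpos():
    o=observe();p=(RF.T@(np.array(o["eef_pos"])-np.r_[T0,0]))*1e3;return p.round(1),round(o["time_s"],2),np.array(o["ft_force"]).round(1)
def snap(n,tag):
    im,d=get_image(n);cv2.imwrite(f"pics/{tag}.png",im[:,:,::-1]);return im
E
python3 - <<'E'
from h import *
for s in(1,-1):
  for p in[(-159,-165,200,0),(-159,-165,87,0),(-159,-40,87,0),(-235,0,140,32),(-235,0,90,32),(6,0,90,32)]:
    print(s,p,np.round(inverse_kinematics(W(*p[:3]),ori(p[3],s)),2) if inverse_kinematics(W(*p[:3]),ori(p[3],s)) is not None else None)
E
```

```text
1 (-159, -165, 200, 0) [-0.36 -0.22  1.95  0.    1.41 -1.72]
1 (-159, -165, 87, 0) [-0.36 -0.1   2.07  0.    1.17 -1.72]
1 (-159, -40, 87, 0) [-0.08 -0.05  2.02 -0.    1.17 -1.44]
1 (-235, 0, 140, 32) [ 0.26 -0.79  2.53 -0.31  0.91 -0.97]
1 (-235, 0, 90, 32) None
1 (6, 0, 90, 32) [ 0.01 -0.    2.1  -0.24  0.52 -1.16]
-1 (-159, -165, 200, 0) [-0.36 -0.22  1.95  0.    1.41  1.42]
-1 (-159, -165, 87, 0) [-0.36 -0.1   2.07  0.    1.17  1.42]
-1 (-159, -40, 87, 0) [-0.08 -0.05  2.02 -0.    1.17  1.7 ]
-1 (-235, 0, 140, 32) [ 0.26 -0.79  2.53 -0.31  0.91  2.17]
-1 (-235, 0, 90, 32) None
-1 (6, 0, 90, 32) [ 0.01 -0.    2.1  -0.24  0.52  1.98]
```

```bash
python3 - <<'E'
from h import *
for p in[(-225,0,170,0),(-225,0,88,0),(-215,0,90,32),(-200,0,90,32),(-150,0,90,32),(-120,0,90,32),(6,0,90,36)]:
    q=inverse_kinematics(W(*p[:3]),ori(p[3],1)); print(p,None if q is None else np.round(q,2))
gripper_to(0.0)
movep(W(-159,-165,200),ori(0,1)); print(fpos(),observe()["opening"])
move_l(W(-159,-165,87),feed=.12); print(fpos())
move_l(W(-159,-145,87),feed=.08)
r=move_l(W(-159,-44,87),feed=.05,max_force=15); print(r,fpos())
move_l(W(-159,-60,87),feed=.1)
move_l(W(-159,-75,170),feed=.2)
print(fpos()); snap("top","t1");snap("scene","s1")
im=cv2.imread("pics/t1.png")[190:275,180:330]
cv2.imwrite("pics/t1c.png",cv2.resize(im,(750,425),interpolation=cv2.INTER_CUBIC))
E
```

```text
(-225, 0, 170, 0) [ 0.03 -0.27  2.05 -0.    1.36 -1.32]
(-225, 0, 88, 0) [ 0.03 -0.17  2.14 -0.    1.18 -1.32]
(-215, 0, 90, 32) [ 0.22 -0.63  2.55 -0.34  0.73 -0.94]
(-200, 0, 90, 32) [ 0.2  -0.58  2.53 -0.33  0.7  -0.96]
(-150, 0, 90, 32) [ 0.13 -0.41  2.43 -0.31  0.62 -1.02]
(-120, 0, 90, 32) [ 0.1  -0.32  2.37 -0.3   0.58 -1.05]
(6, 0, 90, 36) [ 0.03 -0.03  2.15 -0.34  0.43 -1.06]
(array([-158.7, -165.5,  200.1]), 2.8, array([-0.2, -0.3, -0.4])) 5.236000686053464e-05
(array([-158.3, -165.1,   87.8]), 3.89, array([0.6, 0. , 0.3]))
False (array([-159. ,  -44.2,   87. ]), 6.46, array([ 0.2, -0.5,  0.4]))
(array([-159.3,  -74.8,  169.4]), 7.34, array([ 0.3,  1.8, -0.2]))
```

View pics/t1c.png

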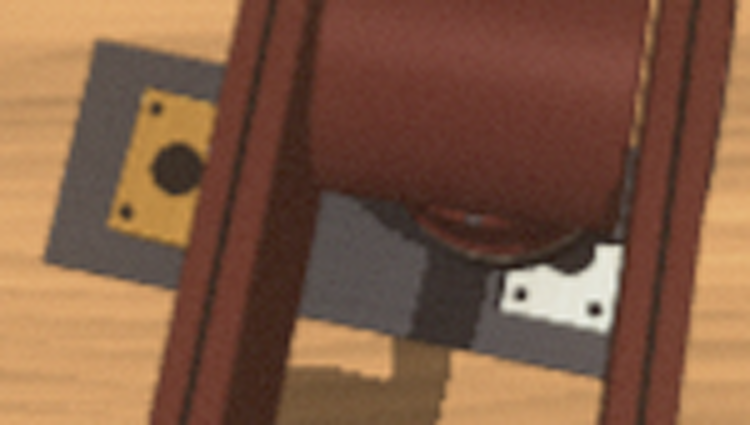

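View pics/s1.png

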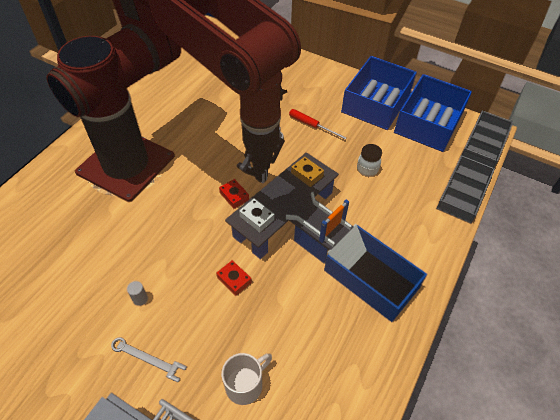

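```bash
python3 - <<'E'
from h import *
o=observe();p=o["eef_pos"];print(p,o["q"],o["time_s"])
print(w2px("scene",[p]),w2px("top",[p]), w2px("scene",[W(-159,-97,106)]))
im=cv2.imread("pics/s1.png")[110:250,190:330]; cv2.imwrite("pics/s1c.png",cv2.resize(im,(590,590),interpolation=cv2.INTER_CUBIC))
E
```

```text
[0.45971687 0.00566463 0.16807005] [-1.59608121e-01 -1.62052012e-01  1.96717845e+00  1.55131289e-04
  1.33965164e+00 -1.51766192e+00] 7.4417
[[261.5750167  189.53767384]] [[283.41327218 234.63199251]] [[256.06484415 211.07719282]]
```

View pics/s1c.png

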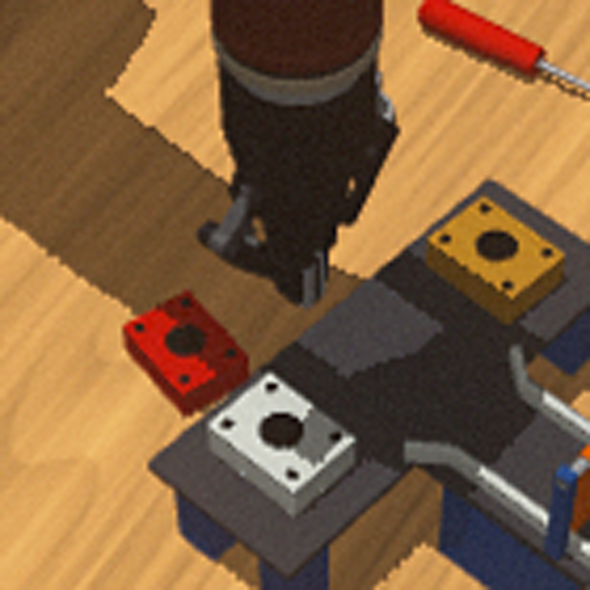

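```bash
python3 - <<'E'
from h import *
o=observe();print(o["opening"],o["tcp_rot"],ori(0,1),Rn.from_euler("xyz",o["tcp_rot"]).as_matrix().round(3))
im,d=get_image("scene");np.save("pics/s2d.npy",d)
T=get_calibration("scene")["world_from_camera"];c=get_calibration("scene")
vv,uu=np.mgrid[150:200,225:295];dd=d[150:200,225:295]
n=cv2.undistortPoints(np.stack([uu,vv],-1).reshape(-1,1,2).astype(float),c["intrinsics"],c["dist_coeffs"]).reshape(-1,2)
P=(np.c_[n,np.ones(len(n))]*dd.reshape(-1,1))@T[:3,:3].T+T[:3,3]
F=((P-np.r_[T0,0])@RF)*1e3
m=(F[:,2]>125)
G=F[m];U=np.c_[uu.ravel(),vv.ravel()][m]
for k in np.argsort(G[:,2])[:30:2]:print(U[k],G[k].round(0))
E
```

```text
-1.0354917975073525e-05 [-3.1357923   1.56760733  2.9346147 ] [0.21296999999999996, 1.5707963267948966, 0.0] [[-0.003  0.211  0.977]
 [ 0.001  0.977 -0.211]
 [-1.    -0.    -0.003]]
[262 183] [-152.  -81.  204.]
[266 180] [-150.  -70.  208.]
[263 182] [-149.  -81.  210.]
[262 181] [-153.  -81.  211.]
[262 182] [-150.  -83.  212.]
[261 181] [-153.  -83.  213.]
[264 180] [-150.  -77.  213.]
[260 181] [-154.  -86.  214.]
[267 176] [-152.  -65.  215.]
[262 179] [-154.  -79.  216.]
[267 175] [-153.  -63.  216.]
[261 180] [-152.  -84.  218.]
[264 179] [-149.  -77.  218.]
[263 179] [-151.  -79.  218.]
[257 179] [-160.  -89.  219.]
```

```bash
python3 - <<'E'
from h import *
d=np.load("pics/s2d.npy");c=get_calibration("scene");T=c["world_from_camera"]
vv,uu=np.mgrid[100:260,200:340]
def pts(d,vv,uu,c):
    n=cv2.undistortPoints(np.stack([uu,vv],-1).reshape(-1,1,2).astype(float),c["intrinsics"],c["dist_coeffs"]).reshape(-1,2)
    T=c["world_from_camera"];P=(np.c_[n,np.ones(len(n))]*d[vv,uu].reshape(-1,1))@T[:3,:3].T+T[:3,3]
    return (((P-np.r_[T0,0])@RF)*1e3).reshape(vv.shape+(3,))
F=pts(d,vv,uu,c)
for v in range(168,196,2): print(v,[ (int(F[v-100,u-200,2])) for u in range(240,284,2)])
print("deck z",np.median(F[95:100,85:90,2]),"table",F[150,20,2])
im,d2=get_image("top");c=get_calibration("top");vv,uu=np.mgrid[80:300,180:400];G=pts(d2,vv,uu,c)
print("top deck z",G[235-80,250-180],"silver",G[245-80,285-180], "brass",G[235-80,208-180])
a=cv2.imread("pics/s1.png")[150:200,230:290];cv2.imwrite("pics/s1d.png",cv2.resize(a,None,fx=10,fy=10,interpolation=cv2.INTER_NEAREST))
E
```

```text
168 [295, 298, 298, 297, 294, 292, 261, 261, 256, 256, 268, 269, 257, 249, 246, 1, 2, 0, 4, -3, 0, -3]
170 [-1, 292, 1043, 294, 288, 285, 279, 267, 259, 254, 262, 254, 252, 245, -3, -1, -4, -6, 1, 0, -1, -2]
172 [-2, 0, 293, 287, 285, 278, 277, 269, 262, 257, 249, 250, 241, 236, 0, -3, -5, 0, 2, 4, -6, 77]
174 [0, 1, -2, -1, 279, 276, 270, 263, 258, 252, 241, 238, 237, 230, 3, -3, -2, -3, 0, -1, 79, 79]
176 [-1, -3, -1, -1, -1, -1, -2, 257, 252, 233, 230, 231, 226, 221, -4, 0, 0, 1, -1, 79, 80, 79]
178 [1, 2, -1, -2, 0, 0, -3, 3, 219, 226, 226, 225, 220, 217, -1, -1, 0, -1, 78, 74, 76, 79]
180 [-1, 0, -7, 1, -3, 0, 0, -3, -2, 217, 221, 218, 213, 207, 0, 0, 79, 81, 79, 78, 76, 79]
182 [-4, -1, 1, 2, 0, 1, 0, 0, -1, 0, 212, 212, 0, 0, -3, 79, 81, 76, 78, 80, 78, 77]
184 [-2, 1, 2, 2, 2, -5, 0, 0, 2, -2, -2, -1, 0, 1, 77, 82, 77, 80, 82, 77, 79, 77]
186 [27, -3, -3, 1, 2, 1, -1, -2, -1, 0, 1, 1, -1, 78, 78, 82, 77, 73, 77, 77, 78, 79]
188 [24, 25, 0, -2, -1, -2, -3, -2, 0, 3, 0, 1, 81, 78, 77, 76, 1043, 77, 81, 77, 80, 79]
190 [25, 21, 28, 3, -3, -1, 0, 0, -1, -3, 81, 82, 78, 82, 79, 79, 81, 79, 82, 80, 81, 79]
192 [23, 25, 24, 22, 1, 0, 0, -1, -1, 84, 80, 81, 80, 80, 82, 81, 78, 78, 78, 80, 78, 78]
194 [27, 24, 22, 26, 27, 0, 0, 0, 82, 81, 76, 77, 78, 80, 75, 78, 80, 79, 76, 78, 77, 79]
deck z 80.02149554861792 table -4.480751933326976
top deck z [-167.08911787    8.90539976   79.02040544] silver [-176.36234513  -80.54790386  104.87676709] brass [-189.80980058  104.19708026  105.49185849]
```

View pics/s1d.png

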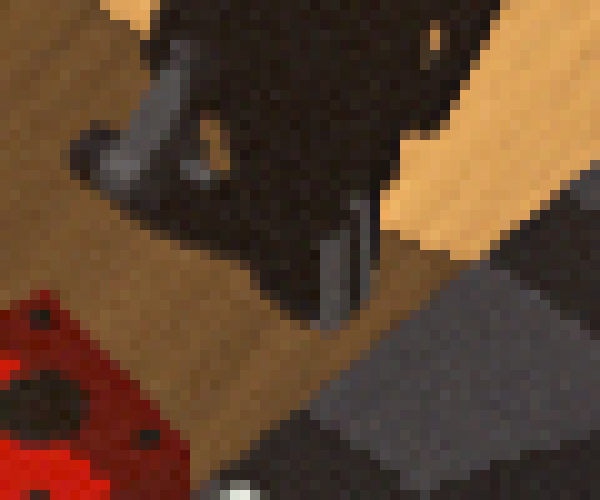

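```bash
cat >> h.py <<'E'
def cloud(cam="scene"):
    im,d=get_image(cam);c=get_calibration(cam);vv,uu=np.mgrid[0:420,0:560]
    n=cv2.undistortPoints(np.stack([uu,vv],-1).reshape(-1,1,2).astype(float),c["intrinsics"],c["dist_coeffs"]).reshape(-1,2)
    T=c["world_from_camera"];P=(np.c_[n,np.ones(len(n))]*d.reshape(-1,1))@T[:3,:3].T+T[:3,3]
    F=((P-np.r_[T0,0])@RF)*1e3
    F[d.ravel()<=0]=np.nan
    return im,F.reshape(420,560,3)
def crop(im,u0,v0,w,h,s,name):
    a=im[v0:v0+h,u0:u0+w,::-1];cv2.imwrite(f"pics/{name}.png",cv2.resize(a,(w*s,h*s),interpolation=cv2.INTER_CUBIC))
E
python3 - <<'E'
from h import *
movep(W(-159,-75,200),ori(32,1)); p=fpos();print(p,w2px("scene",[W(*p[0])]))
im,F=cloud(); crop(im,200,100,140,120,5,"lean"); np.save("pics/leanF.npy",F)
m=(F[...,2]>150)&(F[...,0]>-260)&(F[...,0]<-60)&(abs(F[...,1]+75)<80)&(F[...,2]<300)
v,u=np.nonzero(m);k=np.argsort(F[m][:,2])[:24:2]
for i in k: print(u[i],v[i],F[v[i],u[i]].round(0))
E
```

```text
(array([-158.9,  -74.9,  200.3]), 8.26, array([0.3, 0.2, 0.5])) [[261.78263613 181.09819231]]
251 169 [-186.  -81.  226.]
254 169 [-176.  -81.  234.]
253 168 [-179.  -81.  235.]
255 169 [-173.  -82.  237.]
249 168 [-184.  -89.  237.]
254 168 [-176.  -82.  238.]
256 168 [-172.  -79.  239.]
254 167 [-177.  -80.  240.]
252 168 [-178.  -86.  240.]
259 165 [-172.  -69.  240.]
247 166 [-190.  -89.  241.]
257 166 [-173.  -74.  241.]
```

View pics/lean.png

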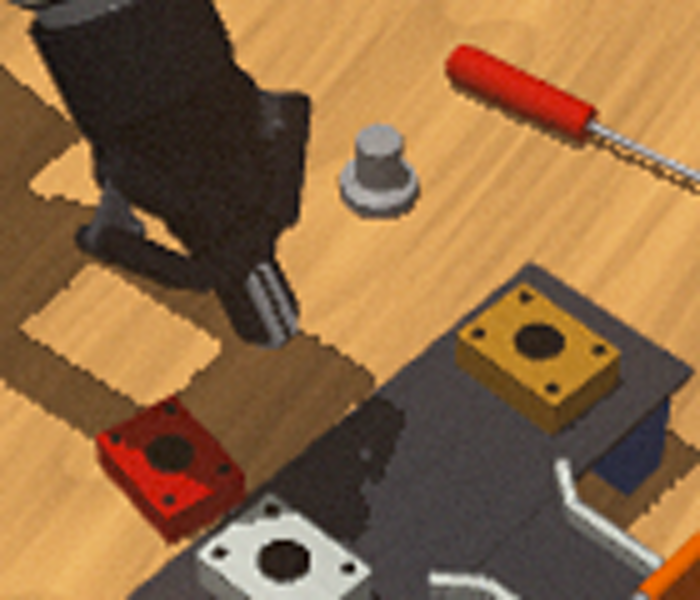

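```bash
python3 - <<'E'
from h import *
movep(W(-159,-15,110),ori(0,1)); 
move_l(W(-159,-15,62),feed=.08,max_force=6);print(fpos())
r=move_l(W(-159,-15,35),feed=.02,max_force=5);print(r,fpos())
im,F=cloud();crop(im,200,100,140,120,5,"touch")
move_l(W(-159,-15,90),feed=.15);print(fpos())
E
```

```text
(array([-158.7,  -15. ,   62.3]), 9.88, array([-0. ,  0.3, -0.7]))
True (array([-159.2,  -15. ,   42.9]), 10.81, array([-1.8, -0.2,  4.8]))
(array([-158.9,  -15. ,   89.8]), 11.32, array([ 0.2, -0.9, -1. ]))
```

View pics/touch.png

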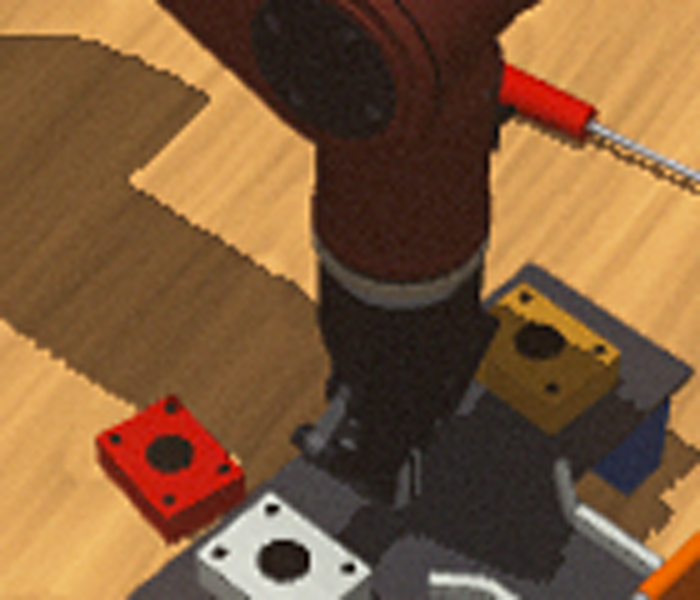

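```bash
cat >> h.py <<'E'
D=37.
def C(x,y,z,lean=0):
    L=np.radians(lean);return W(x+D*np.sin(L),y,z-D*np.cos(L))
def tip(lean=0):
    p,t,f=fpos();L=np.radians(lean);return (p-D*np.array([np.sin(L),0,-np.cos(L)])).round(1),t,f
E
python3 - <<'E'
from h import *
F=np.load("pics/leanF.npy");L=np.radians(32);a=np.array([np.sin(L),0,-np.cos(L)]);n=np.array([np.cos(L),0,np.sin(L)])
t=np.array([-158.9,-74.9,200.3])-D*a
m=(F[...,2]>150)&(np.abs(F-t).max(-1)<250);P=F[m]-t
s=-P@a;f=P@n;y=P[:,1]
for k in range(-10,160,8):
    q=(s>=k)&(s<k+8)&(abs(f)<90)
    if q.sum()>3: print(k,q.sum(),"fwd",np.percentile(f[q],[2,98]).round(0),"y",np.percentile(y[q],[2,98]).round(0))
for p in[(-209,0,92,30),(-200,0,92,30),(6,0,92,32)]:
    q=inverse_kinematics(C(*p),ori(p[3],1));print(p,q is not None)
print(inverse_kinematics(C(-222,0,88),ori(0,1)) is not None)
E
```

```text
-2 18 fwd [-7. 12.] y [-8.  6.]
6 39 fwd [-5. 11.] y [-14.  11.]
14 48 fwd [-4. 13.] y [-15.  11.]
22 47 fwd [-5. 12.] y [-15.  12.]
30 43 fwd [-4. 14.] y [-15.  13.]
38 46 fwd [ 4. 14.] y [-24.  23.]
46 116 fwd [-10.  15.] y [-34.  31.]
54 118 fwd [-10.  15.] y [-40.  38.]
62 132 fwd [-13.  18.] y [-47.  43.]
70 134 fwd [-11.  18.] y [-53.  49.]
78 156 fwd [-4. 18.] y [-60.  55.]
86 196 fwd [-9. 19.] y [-62.  58.]
94 163 fwd [-3. 21.] y [-55.  50.]
102 153 fwd [-4. 21.] y [-44.  36.]
110 138 fwd [-7. 13.] y [-42.  36.]
118 65 fwd [-5. 13.] y [-39.  32.]
126 101 fwd [-8. 39.] y [-38.  21.]
134 135 fwd [-10.  39.] y [-38.  24.]
142 132 fwd [-7. 39.] y [-38.  23.]
150 144 fwd [-9. 39.] y [-38.  25.]
158 139 fwd [-9. 39.] y [-39.  23.]
(-209, 0, 92, 30) True
(-200, 0, 92, 30) True
(6, 0, 92, 32) True
True
```

```bash
python3 - <<'E'
from h import *
movep(C(-159,-120,170),ori(0,1))
move_l(C(-159,-165,140),feed=.25)
move_l(C(-159,-165,87),feed=.15); print(tip())
move_l(C(-159,-145,87),feed=.1)
r=move_l(C(-159,-43,87),feed=.05,max_force=15); print(r,tip())
hold(.2)
move_l(C(-159,-60,87),feed=.1)
move_l(C(-170,-90,170),feed=.25)
movep(C(-190,-150,190),ori(0,1))
print(tip()); im,F=cloud(); crop(im,200,100,200,150,4,"s3"); im=snap("top","t3"); crop(im,180,190,150,100,5,"t3c")
E
```

```text
(array([-158.7, -164.3,   87.4]), 12.72, array([0.8, 0.1, 0.3]))
False (array([-159.,  -43.,   87.]), 15.26, array([ 0.1,  0.5, -0.3]))
(array([-190.7, -150.2,  188.9]), 16.66, array([0.8, 0.2, 0.2]))
```

View pics/s3.png

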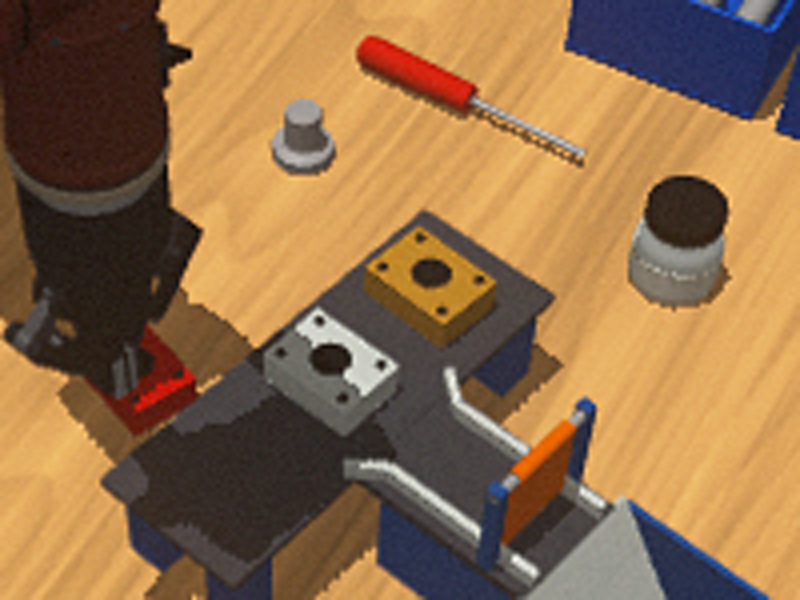

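View pics/t3c.png

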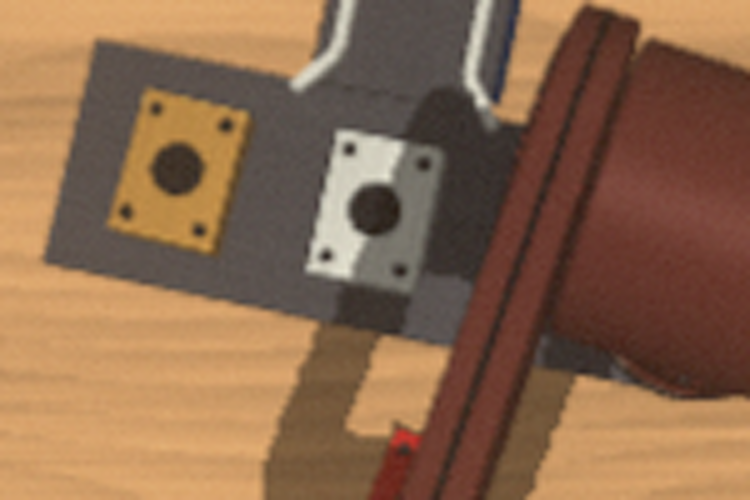

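```bash
python3 - <<'E'
from h import *
z=lambda p:(np.array(p,float)+.5)/5-.5+np.array([180,190])
bm=np.array([(35,26),(35,-26),(-35,-26),(-35,26)])
w=px2w("top",z([(338,127),(446,150),(413,293),(305,272)]),.106);f=((w-np.r_[T0,0])@RF)[:,:2]*1e3
a,t,r=fit2(bm,f);print(np.degrees(a),t,r.round(1))
print("bolt/bore mean",((px2w("top",z([(375,209),(349,149),(424,164),(326,256),(400,271)]),.106)-np.r_[T0,0])@RF)[:,:2].mean(0)*1e3)
# fence inner ends, top z 92
print("fences inner L/R near x-85",((px2w("top",z([(333,47),(466,75)]),.092)-np.r_[T0,0])@RF)[:,:2]*1e3)
c=lambda p:(np.array(p,float)+.5)/4-.5+np.array([200,100])
w=px2w("scene",c([(331,359),(318,320),(281,353),(344,398),(381,364)]),.106);print("scene",((w-np.r_[T0,0])@RF)[:,:2].mean(0)*1e3)
print("scene fences L inner bend, R inner",((px2w("scene",c([(466,407),(392,463)]),.092)-np.r_[T0,0])@RF)[:,:2]*1e3)
E
```

```text
-0.43455019364179615 [-159.64015648   -3.69577426] [[ 0.4  0.4]
 [ 0.1 -0.7]
 [ 0.2 -0. ]
 [-0.7  0.3]]
bolt/bore mean [-159.4827058    -3.33216452]
fences inner L/R near x-85 [[-83.73999257  35.38992305]
 [-84.62120762 -31.29841731]]
scene [-157.45164902   -3.51829448]
scene fences L inner bend, R inner [[-76.86887738  33.65511101]
 [-82.73885332 -30.30401618]]
```

```bash
python3 - <<'E'
from h import *
for x in(-225,-218,-212,-205,-150):
  print(x,[L for L in(28,30,32,35) if inverse_kinematics(C(x,1,90,L),ori(L,1)) is not None],[L for L in(28,30,32,35) if inverse_kinematics(C(x,1,130,L),ori(L,1)) is not None])
movep(C(-159,-62,170),ori(0,1))
move_l(C(-159,-60,87),feed=.2)
r=move_l(C(-159,-38.5,87),feed=.04,max_force=15); print(r,tip())
hold(.1)
move_l(C(-159,-60,87),feed=.1)
move_l(C(-190,-80,170),feed=.25)
movep(C(-190,-150,190),ori(0,1))
print(tip()); im=snap("top","t4"); crop(im,180,190,150,100,5,"t4c")
E
```

```text
-225 [28, 30, 32] [28, 30, 32, 35]
-218 [28, 30, 32] [28, 30, 32, 35]
-212 [28, 30, 32, 35] [28, 30, 32, 35]
-205 [28, 30, 32, 35] [28, 30, 32, 35]
-150 [28, 30, 32, 35] [28, 30, 32, 35]
False (array([-159.2,  -38.2,   86.9]), 18.48, array([-0.5,  0.6, -0.6]))
(array([-190.5, -150.4,  188.8]), 19.85, array([-0.3,  0.7,  0.3]))
```

View pics/t4c.png

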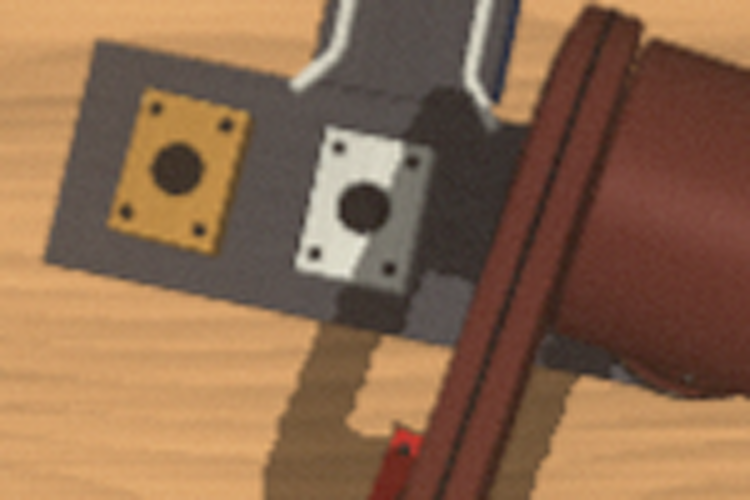

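```bash
python3 - <<'E'
from h import *
L=32
movep(C(-221,1,150,L),ori(L,1)); print(tip(L))
move_l(C(-221,1,90,L),feed=.12); print(tip(L))
r=move_l(C(-100,1,90,L),feed=.06,max_force=15); print(r,tip(L))
im,F=cloud(); crop(im,220,120,190,150,4,"s5")
E
```

```text
(array([-221.6,    1.9,  149.9]), 20.61, array([-0. , -0.6,  0.6]))
(array([-220. ,    0.5,   90.6]), 21.26, array([-0.7,  0.4, -0.3]))
False (array([-100.1,    1.1,   90.1]), 23.43, array([-0.1,  0.4,  0.9]))
```

View pics/s5.png

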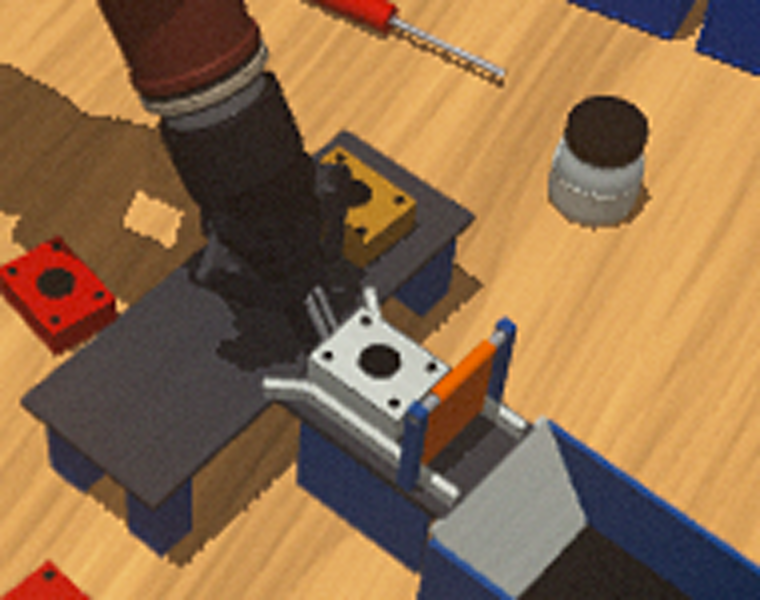

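```bash
python3 - <<'E'
from h import *
L=32
r=move_l(C(4,1,90,L),feed=.07,max_force=20); a=tip(L)
move_l(C(-110,1,90,L),feed=.3); print(r,a,tip(L))
im,F=cloud(); crop(im,220,120,190,150,4,"s6")
E
```

```text
False (array([ 3.7,  1.1, 89.9]), 25.11, array([-0.5, -0.4,  0.1])) (array([-110.1,    1.5,   90.7]), 25.64, array([-0.1, -0.4,  0.2]))
```

View pics/s6.png

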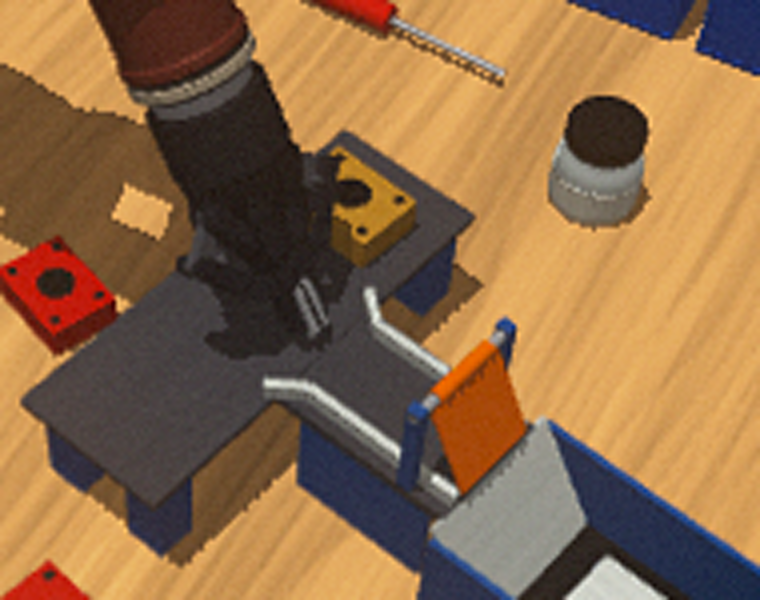

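The block has dropped into the tray (bottom right of the crop), the fingers are out, and the flap is still closing. Next I back off, wait for it to shut, and check.

```bash
python3 - <<'E'
from h import *
L=32
move_l(C(-140,1,170,L),feed=.15)
movep(C(-190,-150,200),ori(0,1))
hold(5); print(tip())
im,F=cloud(); crop(im,200,100,260,220,3,"s7"); snap("scene","s7f"); im=snap("top","t7"); crop(im,180,80,150,190,3,"t7c")
E
```

```text
(array([-190., -150.,  200.]), 32.09, array([ 0.4, -0. ,  0.4]))
```

View pics/s7.png

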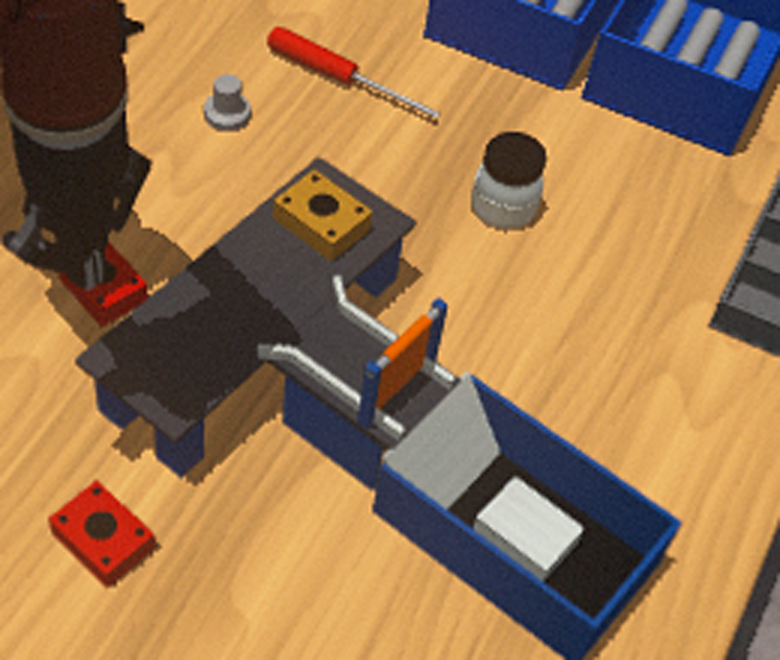

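View pics/t7.png

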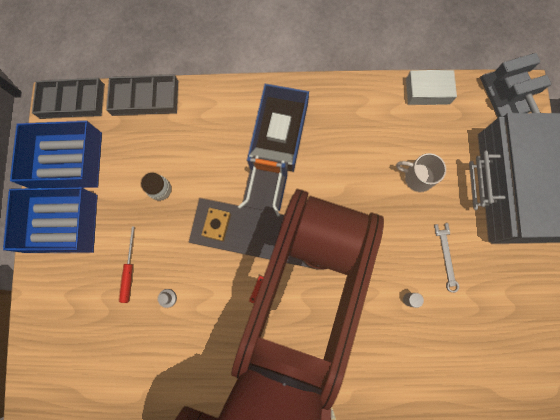

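```bash
python3 -c "
from plant import *
job_done();print(observe()['time_s'])"
```

```text
the job is handed in; nothing more can be done
the job is handed in; nothing more can be done
```

The silver block is in the catch tray, fed by pushing only, and the job was handed in at about 32 s of the 54 s allowed. I pushed it sideways into line with the lane, then up the lane under the flap with the fingers leaning 32 degrees. The fingers came back out within about 0.5 s.

**Final pictures:**
- The silver block lies flat in the tray, turned over: its plain underside is showing.
- The orange flap hangs shut.
- The brass block and the other items I could see are where they started. The arm partly hid the red look-alike behind the deck.
- The robot was clear of everything.

**What went wrong on the way:**
- **First sideways pass:** it swept over the silver block without touching it, because the real fingertips sit about 37 mm short of the reported TCP. I confirmed that from the depth picture and a light touch of about 5 N on the deck, then corrected for it.
- **First real push:** it stopped about 4 to 5 mm short of the lane line, so I gave one more nudge of about 5 mm.

No move hit its force limit, and the force readings I took stayed under 5 N.

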